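Pack the kiln-post caddy

TASK

Pack the four plain square kiln posts into the wooden caddy: lay each one flat and lengthwise in the bin made for its length, the longest post in the longest bin and so on down to the shortest in the shortest. The two posts with flanged ends belong to another set: leave them where they lie.

Things in the scene. Friction and masses are not known exactly. Their poses are not given: they have to be found in the camera images.
- post_a: loose plain kiln post, the shortest of four: a straight cream fired-clay bar, 45 mm long, 32 x 32 mm square section, smooth sides, about 92 g give or take a third, lying on the table. Origin at its centre (16 mm above the table); x runs along its length, z up at the start.
- post_b: loose plain kiln post, the second shortest of four: a straight cream fired-clay bar, 70 mm long, 32 x 32 mm square section, smooth sides, about 143 g give or take a third, lying on the table. Origin at its centre (16 mm above the table); x runs along its length, z up at the start.
- post_c: loose plain kiln post, the second longest of four: a straight cream fired-clay bar, 95 mm long, 32 x 32 mm square section, smooth sides, about 195 g give or take a third, lying on the table. Origin at its centre (16 mm above the table); x runs along its length, z up at the start.
- post_d: loose plain kiln post, the longest of four: a straight cream fired-clay bar, 120 mm long, 32 x 32 mm square section, smooth sides, about 246 g give or take a third, lying on the table. Origin at its centre (16 mm above the table); x runs along its length, z up at the start.
- flanged_a: look-alike, stays where it is: post of the same cream fired clay, 70 mm long, with a thin 18 mm square waist and a 36 x 36 mm square flange, 14 mm thick, at each end (like a dumb-bell). Lies on the table. Origin at its centre, 18 mm above the table; x along its length.
- flanged_b: look-alike, stays where it is: post of the same cream fired clay, 95 mm long, with a thin 18 mm square waist and a 36 x 36 mm square flange, 14 mm thick, at each end (like a dumb-bell). Lies on the table. Origin at its centre, 18 mm above the table; x along its length.
- bin_a: fixed shallow grey open bin for the 45 mm post: the shortest of four, side by side in any order (centres 68 mm apart) in a low brown wooden caddy, rim 20 mm above the table. Inside 63 x 48 mm, walls 4 mm, floor 4 mm, 13 mm tall. Origin: centre of its underside, 8 mm above the table; x along, y across, z up. A post lying in it has its centre 20 mm above this origin.
- bin_b: fixed shallow grey open bin for the 70 mm post: the second shortest of four, side by side in any order (centres 68 mm apart) in a low brown wooden caddy, rim 20 mm above the table. Inside 88 x 48 mm, walls 4 mm, floor 4 mm, 13 mm tall. Origin: centre of its underside, 8 mm above the table; x along, y across, z up. A post lying in it has its centre 20 mm above this origin.
- bin_c: fixed shallow grey open bin for the 95 mm post: the second longest of four, side by side in any order (centres 68 mm apart) in a low brown wooden caddy, rim 20 mm above the table. Inside 113 x 48 mm, walls 4 mm, floor 4 mm, 13 mm tall. Origin: centre of its underside, 8 mm above the table; x along, y across, z up. A post lying in it has its centre 20 mm above this origin.
- bin_d: fixed shallow grey open bin for the 120 mm post: the longest of four, side by side in any order (centres 68 mm apart) in a low brown wooden caddy, rim 20 mm above the table. Inside 138 x 48 mm, walls 4 mm, floor 4 mm, 13 mm tall. Origin: centre of its underside, 8 mm above the table; x along, y across, z up. A post lying in it has its centre 20 mm above this origin.
There are look-alikes about, which are no part of the job. What is shaped like the post_a but blue or yellow is not meant.

How it is judged:
By the outcome, as a careful person would: the job done as asked, in the order asked, and still so for the second after the job is handed in, with the robot touching nothing.
It also fails if it takes over 99 s, if anything falls off the work surface, if the arm or the gripper's body presses on something with over 40 N, if the wrist force passes 120 N, or if a joint passes its speed limit or range.

ROBOT

A 6-joint arm with a two-finger parallel gripper is mounted at the origin on the work surface. World frame = base frame: x ahead of the robot, y to its left, z up, the work surface at z = 0. Lengths are in m, angles in rad, forces in N, time in s.
With the tool pointing down it reaches from about 0.4 to 0.825 m from the base axis. Payload 7 kg.
Tool frame: the origin (TCP) lies on the centre line of the jaws, within the pads' length; the fingertips stand 14 mm ahead of it and the grasp point (between the pads) lies 5 mm behind it; z points along the fingers, y is the line along which they close (so a half turn about z gives the same grasp; the last joint's range is limited). The gripper opens to 88 mm and grips with 3 to 60 N. Pads are 19 mm wide; open, the fingers measure 130 mm over their backs; the gripper's body (78 mm by 193 mm) begins 47 mm behind the grasp point.
Start: joints at [1.464, 0.359, 0.012, 0, -1.224, -0.288], TCP at [0.26, 0.623, 0.241] pointing down, gripper open.
Joint ranges: [-3.07, 3.07], [-1.43, 2.12], [-1.02, 1.25], [-3.03, 1.67], [-3.05, -0], [-3.03, 3.03]. Speed limits (rad/s): [2.39, 2.39, 3.01, 3.14, 3.14, 3.14].

INTERFACE

Orientations are given as [roll, pitch, yaw] about the fixed x, y, z axes, in that order (R = Rz(yaw) Ry(pitch) Rx(roll)).
In Python, from station import arm gives the robot as it stands.
- The arm moves only by the tool move_arm, never from a script. Its argument "rows" is a list of rows, each an object with "translation": the shift along the tool's x, y, z in cm, a list of three; "rot": the turn, a rotation vector about the tool's x, y, z in degrees, a list of three; "hand": the closure, from 0 (fully open) to 1 (shut). A call has 1 to 8 rows; each row is the pose to reach, as a shift and turn from the pose commanded when the call began, along the tool's axes at that moment; what a row does not reach only later rows make up. A row lasts 1/12 s, in which the tool goes at most 41.7 mm and 7.16 degrees, less where a joint would pass 70% of its speed; a pose out of reach is approached as far as the arm can. A call with a gripper value outside its range is refused whole. The fingers move at their own pace and stop on an object; "squeeze" is the grip in N (left out, the last holds). Time passes only in rows, so rows that repeat a pose let the fingers close. It gives the time, the measured TCP pose, the force, the opening and the grip force at its end, in the units of the state.
- arm.get_state(): the state, without advancing time (a new reading comes with each control period).
- arm.grab_frame(name): name is "side" or "top" or "wrist"; returns (picture, depth): 384x512x3 uint8, red, green, blue; 384x512 float32, m along the optical axis (not along the pixel's ray), 0 where there is no reading.
- arm.camera_params(name): a dict with "vfov" (degrees; the focal length in pixels is half the picture's height over the tangent of half this angle, whatever the lens; pixels are square), "cx", "cy" (the principal point, pixels), "position" and "orientation" of the camera in the world; the wrist camera has in their place "tool_from_camera" (4x4, takes a point from camera to tool coordinates, whose origin is the TCP and whose axes are the flange's). Camera axes: x right, y down, z forward; pixel columns grow to the right and rows downward; lengths in m; the calibration is good to about 2 mm. A picture is of the moment at which its call begins: read the wrist's pose just before it. camera_params takes no time and is no camera call.
- arm.job_done(): hands the job in; it is judged then, once.
Trained networks look in the newest picture that a camera, given by its name, has taken for a name from the list of things; names that differ only in an ending like _2 or _b are one class to them, and where a whole thing is asked for, a point or a joint stands for the part that bears it (a point fixed in the world has none). Each returns a list of dicts, best first, with "p" (0 to 1); they miss things now and then, are a little off and sometimes report something else, mostly with a low value. They report only what shows in the picture. A call takes as long as a camera call. They do not tell look-alikes from the thing itself.
- arm.search_frame(label, camera): "point" ([x, y, z] in m, in the coordinates of the camera as it stood for that picture, good to about 4 mm: the middle of the surface that is visible of it).
- arm.pinpoint(label, camera): "point" ([x, y, z] in m, in the coordinates of the camera as it stood for that picture, good to about 4 mm: a listed point, or the origin of a listed thing).
The state is a dict: "t": time; "q": joint angles; "qd": joint speeds; "joint_efforts": joint torques, N m; "eef_pos": TCP position; "ee_rot": TCP orientation; "force": force on the tool from outside, world axes, zero at the start; "moment": the same for the moment, N m; "width": finger opening in m; "gripper_force": force on a finger pad.
Only numpy, scipy, OpenCV 4.12 (cv2) and the standard library are available. Lean on these libraries where they do the work, as an engineer would, in place of code of your own. Each camera call takes 0.05 s, during which the arm holds its last target. There are 200 camera calls.

## Working session

There is one attempt and no reset: what is moved stays moved. The work goes in short steps, Python scripts to look and compute and a tool call to move; the robot and the scene stay as the last step left them, time stands still between calls to the robot, and variables do not carry over. Pictures are saved under pics/ and viewed, at most 14 in all, crops included, and the job is handed in when it is done.

Besides the shell and the picture viewer there is one more tool, called after ">>>" as a command line: name --argument value ..., lists and objects as JSON in quotes. move_arm: Moves the arm, as the interface text tells. Its arguments: {"type":"object","properties":{"rows":{"type":"array","items":{"type":"object","properties":{"translation":{"type":"array","items":{"type":"number"}},"rot":{"type":"array","items":{"type":"number"}},"hand":{"type":"number"}}}},"squeeze":{"type":"number"}},"required":["rows"]}

```bash
ls; mkdir -p pics
python3 - <<'E'
from station import arm
import cv2, numpy as np
s=arm.get_state(); print(s['t'],s['eef_pos'],s['ee_rot'],s['width'])
for n in ['top','side']:
    im,d=arm.grab_frame(n); cv2.imwrite(f'pics/{n}0.png',im[:,:,::-1]); np.savez(f'pics/{n}0.npz',im=im,d=d)
    print(n,arm.camera_params(n))
print(arm.camera_params('wrist'))
E
```

```text
pics
0.0 [0.25944597 0.62265267 0.23959739] [ 3.13994025e+00 -1.28544270e-04 -3.94918645e-01] 0.08780592465728869
top {'vfov': 46.44272044534485, 'cx': 258.2797150443491, 'cy': 185.8161947625209, 'position': array([ 0.52271899, -0.03182415,  1.1030405 ]), 'orientation': array([-3.11195401, -0.00846095, -1.5657326 ])}
side {'vfov': 43.61555438071369, 'cx': 259.2408950107486, 'cy': 184.92268709125258, 'position': array([ 0.04666238, -0.65389655,  1.04069485]), 'orientation': array([-2.46301041, -0.01021679, -0.68968311])}
{'vfov': 66.0064335310006, 'cx': 262.0104078218342, 'cy': 196.36647096656853, 'tool_from_camera': array([[-3.99803363e-04, -9.62124038e-01, -2.72611766e-01,
         7.18533730e-02],
       [ 9.99999683e-01, -1.96854507e-04, -7.71811084e-04,
         1.10531977e-03],
       [ 6.88913142e-04, -2.72611988e-01,  9.62123812e-01,
        -1.44002742e-01],
       [ 0.00000000e+00,  0.00000000e+00,  0.00000000e+00,
         1.00000000e+00]])}
```

View pics/top0.png

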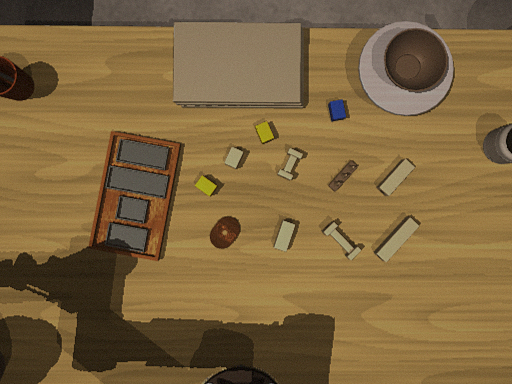

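View pics/side0.png

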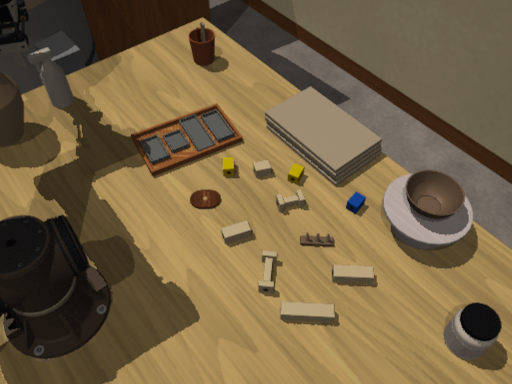

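The top view shows the plain cream posts at a(234,157), b(285,234), c(397,177) and d(397,238). The flanged posts are at (291,164) and (342,240). The yellow blocks are at (264,131) and (206,185), the blue one at (338,110), and there is a brown notched bar at (343,176). The caddy bins from top to bottom are (144,153), (139,181), (132,209) and (127,237). By length they look like c, d, a, b.

Now I'll measure them from both cameras and compare with the networks.

```bash
cat > h.py <<'E'
import numpy as np, cv2
from scipy.spatial.transform import Rotation as Rn
from station import arm
def cam(n,state=None):
    p=arm.camera_params(n); f=192/np.tan(np.radians(p['vfov'])/2); T=np.eye(4)
    if n=='wrist':
        T[:3,:3]=Rn.from_euler('xyz',state['ee_rot']).as_matrix(); T[:3,3]=state['eef_pos']; T=T@p['tool_from_camera']
    else:
        T[:3,:3]=Rn.from_euler('xyz',p['orientation']).as_matrix(); T[:3,3]=p['position']
    return f,p['cx'],p['cy'],T
def cloud(d,c):
    f,cx,cy,T=c; v,u=np.indices(d.shape)
    P=np.stack([(u-cx)/f*d,(v-cy)/f*d,d],-1)
    return P@T[:3,:3].T+T[:3,3]
def plane(uv,z,c):
    "pixels -> world xy on height z"
    f,cx,cy,T=c; uv=np.atleast_2d(uv).astype(float)
    r=np.c_[(uv[:,0]-cx)/f,(uv[:,1]-cy)/f,np.ones(len(uv))]@T[:3,:3].T
    return (T[:3,3]+r*((z-T[2,3])/r[:,2])[:,None])[:,:2]
def rect(xy):
    "centre, long, short, yaw(deg) of the long side, in mm"
    (c,(w,h),a)=cv2.minAreaRect((xy*1000).astype(np.float32))
    if w<h: w,h,a=h,w,a+90
    return np.round(c,1),round(w,1),round(h,1),round((a+90)%180-90,1)
E
cat > m.py <<'E'
from h import *
seeds={'top':dict(a=(234,157),b=(285,234),c=(397,177),d=(397,238),fa=(291,164),fb=(342,240)),
'side':dict(a=(262,170),b=(236,233),c=(353,275),d=(308,313),fa=(290,201),fb=(268,272))}
for n in ['top','side']:
    z=np.load(f'pics/{n}0.npz'); c=cam(n); W=cloud(z['d'],c); H=W[:,:,2]
    print(n,'table z',np.median(H[(z['d']>0)&(abs(H)<.03)]))
    t=np.median(H[260:330,400:500]) if n=='top' else np.median(H[300:380,150:250]); print('t',t)
    m=((H-t>.012)&(z['d']>0)).astype(np.uint8)
    _,L=cv2.connectedComponents(m,connectivity=4)
    for k,(u,v) in seeds[n].items():
        M=(L==L[v,u]); top=np.percentile(H[M],60); M2=M&(H>top-.006)
        print(k,M.sum(),'top z',round(1000*(top-t),1),rect(W[M2][:,:2]))
    hsv=cv2.cvtColor(z['im'],cv2.COLOR_RGB2HSV)
    g=((hsv[:,:,1]<75)&(hsv[:,:,2]>40)).astype(np.uint8)
    _,L=cv2.connectedComponents(g,connectivity=4)
    for u,v in ([(144,153),(139,181),(132,209),(127,237)] if n=='top' else [(218,124),(197,132),(176,141),(156,150)]):
        M=L==L[v,u]; print('bin',M.sum(),round(1000*(np.median(H[M])-t),1),rect(W[M][:,:2]))
for lab in ['post_a','flanged_a','bin_a']:
  for n in ['top','side']:
    c=cam(n)
    for r in arm.pinpoint(lab,n): print(lab,n,round(r['p'],2),np.round(1000*(c[3][:3,:3]@r['point']+c[3][:3,3])))
E
python3 m.py
```

```text
top table z 0.0007853188366836461
t 0.0005768143131118508
a 263 top z 32.1 (array([624.1,  19.2]), 45.1, 32.2, -24.3)
b 409 top z 32.3 (array([ 436.3, -103.5]), 69.6, 32.0, -18.9)
c 596 top z 32.1 (array([ 578.7, -373.9]), 95.3, 33.1, -42.1)
d 771 top z 31.9 (array([ 429.1, -374.9]), 120.4, 33.4, -42.6)
fa 325 top z 34.3 (array([ 609.1, -116.6]), 70.1, 35.5, -24.3)
fb 430 top z 31.7 (array([ 425.6, -240.8]), 94.6, 35.5, 44.8)
bin 1077 12.4 (array([599.8, 128.8]), 350.6, 64.0, 74.7)
bin 1318 12.5 (array([545.2, 149.6]), 365.2, 54.9, 79.8)
bin 614 12.8 (array([494.9, 135.3]), 333.2, 61.7, 89.0)
bin 766 12.8 (array([452.4, 144.3]), 370.8, 79.7, -80.4)
side table z -0.0005001848806023279
t -0.000862004584100351
a 213 top z 31.3 (array([624.8,  19.2]), 44.2, 35.0, -23.1)
b 407 top z 32.0 (array([ 437.6, -103.2]), 70.5, 35.4, -18.9)
c 636 top z 31.9 (array([ 579.8, -373.7]), 94.9, 35.0, -42.9)
d 900 top z 32.2 (array([ 430.7, -374.9]), 119.7, 35.1, -42.5)
fa 319 top z 31.1 (array([ 609.5, -116.4]), 70.6, 38.2, -23.5)
fb 450 top z 31.1 (array([ 426.7, -241.1]), 97.9, 35.0, 45.1)
bin 532 13.
[... 434 characters left out ...]
st_a top 0.53 [ 742. -233.   13.]
post_a side 0.75 [ 432. -101.   11.]
post_a side 0.68 [624.  19.  16.]
post_a side 0.65 [ 431. -374.   18.]
post_a side 0.62 [ 575. -375.   10.]
post_a side 0.61 [686. -52.  17.]
post_a side 0.61 [ 741. -229.   13.]
post_a side 0.6 [556.  91.  16.]
flanged_a top 0.81 [ 428. -237.   20.]
flanged_a top 0.54 [ 607. -117.   18.]
flanged_a side 0.88 [ 612. -113.   17.]
flanged_a side 0.69 [ 427. -240.   19.]
bin_a top 0.79 [498. 265.  10.]
bin_a top 0.71 [429. 277.   9.]
bin_a top 0.63 [630. 248.   4.]
bin_a top 0.55 [563. 254.   7.]
bin_a side 0.89 [428. 278.   3.]
bin_a side 0.77 [629. 240.   9.]
bin_a side 0.74 [568. 250.   7.]
bin_a side 0.66 [501. 267.   3.]
```

```bash
cat > b.py <<'E'
from h import *
for n,t in [('top',.0006),('side',-.0009)]:
    z=np.load(f'pics/{n}0.npz'); c=cam(n); W=cloud(z['d'],c); H=W[:,:,2]-t
    hsv=cv2.cvtColor(z['im'],cv2.COLOR_RGB2HSV)
    g=((hsv[:,:,1]<75)&(hsv[:,:,2]>40)).astype(np.uint8)
    _,L=cv2.connectedComponents(g,connectivity=4)
    cs=[]
    for u,v in ([(144,153),(139,181),(132,209),(127,237)] if n=='top' else [(218,124),(197,132),(176,141),(156,150)]):
        M=(L==L[v,u])&(z['d']>0); F=M&(H>.006)&(H<.03)
        vv,uu=np.nonzero(L==L[v,u]); xy=plane(np.c_[uu,vv],.021+t,c)
        print(n,'bin',M.sum(),F.sum(),'H',np.round(1000*np.percentile(H[F],[5,50,95]),1),rect(W[F][:,:2]),'outer@rim',rect(xy))
        cs.append(rect(xy)[0])
    cs=np.array(cs); dv=cs[0]-cs[-1]; print('axis across',np.degrees(np.arctan2(dv[1],dv[0])),np.linalg.norm(np.diff(cs,axis=0),axis=1))
    big=cv2.resize(z['im'][115:270,80:200] if n=='top' else z['im'][95:180,120:250],None,fx=4,fy=4,interpolation=cv2.INTER_CUBIC)
    if n=='top':
        p=cv2.resize(z['im'][130:270,210:430],None,fx=3,fy=3,interpolation=cv2.INTER_CUBIC)
        cv2.imwrite('pics/posts.png',p[:,:,::-1])
E
python3 b.py
```

```text
top bin 1073 1072 H [ 8.9 12.4 21.6] (array([630.6, 240.8]), 120.5, 54.9, 79.8) outer@rim (array([630.5, 240.7]), 119.5, 55.2, 79.8)
top bin 1314 1314 H [ 9.  12.5 21.5] (array([564.2, 255.3]), 150.3, 55.0, 79.7) outer@rim (array([564. , 253.9]), 146.6, 54.8, 79.8)
top bin 611 611 H [ 9.2 12.7 21.9] (array([497., 265.]), 70.8, 54.8, 80.0) outer@rim (array([497. , 264.9]), 69.8, 54.8, 80.0)
top bin 760 760 H [ 8.8 12.7 21.9] (array([428.7, 276.9]), 96.0, 58.0, 79.1) outer@rim (array([429.4, 276.9]), 94.7, 56.1, 79.7)
axis across -10.20452566165453 [67.79741883 67.89698079 68.65682777]
side bin 528 525 H [ 9.  13.5 22.1] (array([631.2, 241.5]), 125.3, 58.7, 80.6) outer@rim (array([628.7, 237.3]), 129.2, 58.0, 80.0)
side bin 648 648 H [ 8.6 12.9 21.8] (array([564.3, 254.1]), 151.5, 55.3, 80.1) outer@rim (array([562. , 252.2]), 147.4, 57.4, 79.5)
side bin 319 317 H [ 8.9 13.1 21.7] (array([497.4, 265. ]), 77.0, 55.1, 79.1) outer@rim (array([494.9, 259.7]), 78.0, 56.6, 80.1)
side bin 428 428 H [ 8.3 13.1 21. ] (array([430.7, 276. ]), 97.5, 55.5, 79.4) outer@rim (array([428.6, 270.4]), 100.6, 56.8, 79.1)
axis across -9.392658896913176 [68.34398291 67.51784949 67.1578737 ]
```

View pics/posts.png

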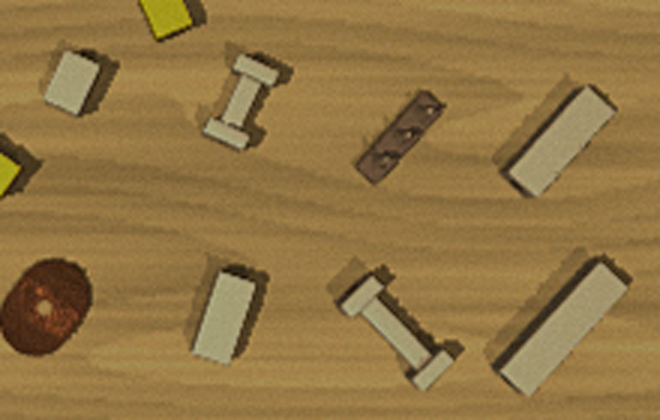

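The crop confirms the choice: four plain posts, with both dumb-bells, the brown notched bar and the yellow and blue blocks excluded. Both views agree:

| Post | x (mm) | y (mm) | Yaw (deg) | Bin x (mm) | Bin y (mm) |
|---|---|---|---|---|---|
| d | 430 | -375 | -42.5 | 564 | 254.5 |
| c | 579 | -374 | -42.5 | 631 | 241 |
| b | 437 | -103 | -19 | 430 | 276.5 |
| a | 624.5 | 19 | -24 | 497 | 265 |

The bins' yaw is 80 deg, post tops are at 32 mm and bin rims at about 21 mm. I'll write a planner that prints tool-frame shifts.

```bash
cat > go.py <<'E'
"python3 go.py x,y,z,yaw ... (mm, deg): shifts of consecutive calls from the measured pose, tool down"
import sys
from h import *
s=arm.get_state(); p=s['eef_pos']*1000; R=Rn.from_euler('xyz',s['ee_rot'])
print('t',round(s['t'],2),'pos',np.round(p,1),'yaw',round(np.degrees(s['ee_rot'][2]),1),'w',round(s['width']*1000,1),'F',np.round(s['force'],1))
for a in sys.argv[1:]:
    x,y,z,w=map(float,a.split(',')); T=Rn.from_euler('xyz',[180,0,w],degrees=True); d=R.inv().apply(np.array([x,y,z])-p)
    r=np.degrees((R.inv()*T).as_rotvec())
    print(a,'cm',np.round(d/10,2),'rot',np.round(r,1),'rows',round(max(np.linalg.norm(d)/41.7,np.linalg.norm(r)/7.16),1)); p=np.array([x,y,z]); R=T
E
python3 go.py 380,350,200,-30 500,60,170,-35 490,-180,150,-42.5 430,-375,110,-42.5 430,-375,26,-42.5
```

```text
t 0.4 pos [259.6 623.  240.4] yaw -22.6 w 87.5 F [ 0.4 -0.7 -0. ]
380,350,200,-30 cm [21.61 20.57  4.05] rot [ 0.  -0.   7.4] rows 7.2
500,60,170,-35 cm [24.89 19.11  3.  ] rot [ 0. -0.  5.] rows 7.6
490,-180,150,-42.5 cm [12.95 20.23  2.  ] rot [-0.  -0.   7.5] rows 5.8
430,-375,110,-42.5 cm [ 8.75 18.43  4.  ] rot [0. 0. 0.] rows 5.0
430,-375,26,-42.5 cm [ 0.  -0.   8.4] rot [0. 0. 0.] rows 2.0
```

>>> move_arm --rows '[{"translation": [21.6, 20.6, 4.0], "rot": [0, 0, 7.4], "hand": 0.2}, {"translation": [21.6, 20.6, 4.0], "rot": [0, 0, 7.4], "hand": 0.2}, {"translation": [21.6, 20.6, 4.0], "rot": [0, 0, 7.4], "hand": 0.2}, {"translation": [21.6, 20.6, 4.0], "rot": [0, 0, 7.4], "hand": 0.2}, {"translation": [21.6, 20.6, 4.0], "rot": [0, 0, 7.4], "hand": 0.2}, {"translation": [21.6, 20.6, 4.0], "rot": [0, 0, 7.4], "hand": 0.2}, {"translation": [21.6, 20.6, 4.0], "rot": [0, 0, 7.4], "hand": 0.2}, {"translation": [21.6, 20.6, 4.0], "rot": [0, 0, 7.4], "hand": 0.2}]' --squeeze 30

```text
t: 1.07
eef_pos: [0.3802, 0.3448, 0.2]
ee_rot: [3.14, 0.0, -0.526]
force: [-1.5, -0.1, -0.5]
width: 0.07
gripper_force: 0.0
```

>>> move_arm --rows '[{"translation": [24.9, 19.1, 3.0], "rot": [0, 0, 5], "hand": 0.2}, {"translation": [24.9, 19.1, 3.0], "rot": [0, 0, 5], "hand": 0.2}, {"translation": [24.9, 19.1, 3.0], "rot": [0, 0, 5], "hand": 0.2}, {"translation": [24.9, 19.1, 3.0], "rot": [0, 0, 5], "hand": 0.2}, {"translation": [24.9, 19.1, 3.0], "rot": [0, 0, 5], "hand": 0.2}, {"translation": [24.9, 19.1, 3.0], "rot": [0, 0, 5], "hand": 0.2}, {"translation": [24.9, 19.1, 3.0], "rot": [0, 0, 5], "hand": 0.2}, {"translation": [24.9, 19.1, 3.0], "rot": [0, 0, 5], "hand": 0.2}]'

```text
t: 1.73
eef_pos: [0.5005, 0.0568, 0.1704]
ee_rot: [3.141, -0.0, -0.612]
force: [0.4, 0.2, -0.3]
width: 0.0703
gripper_force: 0.0
```

>>> move_arm --rows '[{"translation": [13.0, 20.2, 2.0], "rot": [0, 0, 7.5], "hand": 0.2}, {"translation": [13.0, 20.2, 2.0], "rot": [0, 0, 7.5], "hand": 0.2}, {"translation": [13.0, 20.2, 2.0], "rot": [0, 0, 7.5], "hand": 0.2}, {"translation": [13.0, 20.2, 2.0], "rot": [0, 0, 7.5], "hand": 0.2}, {"translation": [13.0, 20.2, 2.0], "rot": [0, 0, 7.5], "hand": 0.2}, {"translation": [13.0, 20.2, 2.0], "rot": [0, 0, 7.5], "hand": 0.2}, {"translation": [13.0, 20.2, 2.0], "rot": [0, 0, 7.5], "hand": 0.2}]'

```text
t: 2.32
eef_pos: [0.4895, -0.1845, 0.1499]
ee_rot: [3.14, 0.001, -0.746]
force: [0.2, 0.2, -0.0]
width: 0.0702
gripper_force: 0.0
```

>>> move_arm --rows '[{"translation": [8.8, 18.4, 4.0], "rot": [0, 0, 0], "hand": 0.2}, {"translation": [8.8, 18.4, 4.0], "rot": [0, 0, 0], "hand": 0.2}, {"translation": [8.8, 18.4, 4.0], "rot": [0, 0, 0], "hand": 0.2}, {"translation": [8.8, 18.4, 4.0], "rot": [0, 0, 0], "hand": 0.2}, {"translation": [8.8, 18.4, 4.0], "rot": [0, 0, 0], "hand": 0.2}, {"translation": [8.8, 18.4, 4.0], "rot": [0, 0, 0], "hand": 0.2}, {"translation": [8.8, 18.4, 4.0], "rot": [0, 0, 0], "hand": 0.2}]'

```text
t: 2.9
eef_pos: [0.4297, -0.3769, 0.1097]
ee_rot: [3.141, 0.001, -0.746]
force: [0.6, 1.2, 0.6]
width: 0.0697
gripper_force: 0.0
```

```bash
python3 go.py 430,-375,26,-42.5
python3 - <<'E'
from h import *
s=arm.get_state(); im,d=arm.grab_frame('wrist'); c=cam('wrist',s); W=cloud(d,c); H=W[:,:,2]
cv2.imwrite('pics/w1.png',im[:,:,::-1])
m=((H>.012)&(H<.05)&(d>0)).astype(np.uint8); n,L,st,_=cv2.connectedComponentsWithStats(m,connectivity=4)
for i in range(1,n):
    if st[i,4]>1500: M=(L==i); t=np.percentile(H[M],60); print(st[i],round(t*1000,1),rect(W[M&(H>t-.005)][:,:2]))
E
```

```text
t 2.9 pos [ 429.7 -376.9  109.7] yaw -42.7 w 69.7 F [0.6 1.2 0.6]
430,-375,26,-42.5 cm [-0.09 -0.16  8.37] rot [ 0.   0.1 -0.2] rows 2.0
[  81    0   72  131 7226] 31.9 (array([ 573.8, -371.1]), 84.5, 32.9, -42.3)
[ 240  131   43  128 5130] 32.0 (array([ 433.9, -381.4]), 103.1, 32.0, -42.7)
```

>>> move_arm --rows '[{"translation": [-0.1, -0.1, 4.0], "rot": [0, 0, 0], "hand": 0.2}, {"translation": [-0.1, -0.1, 7.0], "rot": [0, 0, 0], "hand": 0.2}, {"translation": [-0.1, -0.1, 8.4], "rot": [0, 0, 0], "hand": 0.2}, {"translation": [-0.1, -0.1, 8.4], "rot": [0, 0, 0], "hand": 0.2}, {"translation": [-0.1, -0.1, 8.4], "rot": [0, 0, 0], "hand": 0.8}, {"translation": [-0.1, -0.1, 8.4], "rot": [0, 0, 0], "hand": 0.8}, {"translation": [-0.1, -0.1, 8.4], "rot": [0, 0, 0], "hand": 0.8}, {"translation": [-0.1, -0.1, 8.4], "rot": [0, 0, 0], "hand": 0.8}]' --squeeze 30

```text
t: 3.62
eef_pos: [0.432, -0.374, 0.0282]
ee_rot: [-3.141, -0.003, -0.741]
force: [-0.3, -0.2, 0.6]
width: 0.049
gripper_force: 0.0
```

>>> move_arm --rows '[{"translation": [0, 0, 0], "rot": [0, 0, 0], "hand": 0.8}, {"translation": [0, 0, 0], "rot": [0, 0, 0], "hand": 0.8}, {"translation": [0, 0, 0], "rot": [0, 0, 0], "hand": 0.8}, {"translation": [0, 0, 0], "rot": [0, 0, 0], "hand": 0.8}]'

```text
t: 3.95
eef_pos: [0.4309, -0.3742, 0.0272]
ee_rot: [3.142, -0.001, -0.742]
force: [-1.7, 0.8, 5.8]
width: 0.0318
gripper_force: 30.0
```

```bash
python3 go.py 430,-375,125,-42.5 500,-150,150,-60 540,110,150,-85 564,254.5,110,-100 564,254.5,40,-100
```

```text
t 3.95 pos [ 430.9 -374.2   27.2] yaw -42.5 w 31.8 F [-1.7  0.8  5.8]
430,-375,125,-42.5 cm [-0.    0.12 -9.78] rot [ 0. -0. -0.] rows 2.3
500,-150,150,-60 cm [-10.04 -21.32  -2.5 ] rot [ 0.  -0.  17.5] rows 5.7
540,110,150,-85 cm [-20.52 -16.46  -0.  ] rot [ 0. -0. 25.] rows 6.3
564,254.5,110,-100 cm [-14.19  -3.65   4.  ] rot [-0. -0. 15.] rows 3.6
564,254.5,40,-100 cm [ 0. -0.  7.] rot [0. 0. 0.] rows 1.7
```

>>> move_arm --rows '[{"translation": [0, 0, -2], "rot": [0, 0, 0], "hand": 0.8}, {"translation": [0, 0, -5], "rot": [0, 0, 0], "hand": 0.8}, {"translation": [0, 0, -9.8], "rot": [0, 0, 0], "hand": 0.8}, {"translation": [0, 0, -9.8], "rot": [0, 0, 0], "hand": 0.8}, {"translation": [0, 0, -9.8], "rot": [0, 0, 0], "hand": 0.8}]'

```text
t: 4.37
eef_pos: [0.4326, -0.3747, 0.1279]
ee_rot: [-3.14, -0.006, -0.742]
force: [0.1, 0.3, -1.4]
width: 0.0315
gripper_force: 30.0
```

>>> move_arm --rows '[{"translation": [-10.0, -21.3, -2.5], "rot": [0, 0, 17.5], "hand": 0.8}, {"translation": [-10.0, -21.3, -2.5], "rot": [0, 0, 17.5], "hand": 0.8}, {"translation": [-10.0, -21.3, -2.5], "rot": [0, 0, 17.5], "hand": 0.8}, {"translation": [-10.0, -21.3, -2.5], "rot": [0, 0, 17.5], "hand": 0.8}, {"translation": [-10.0, -21.3, -2.5], "rot": [0, 0, 17.5], "hand": 0.8}, {"translation": [-10.0, -21.3, -2.5], "rot": [0, 0, 17.5], "hand": 0.8}, {"translation": [-10.0, -21.3, -2.5], "rot": [0, 0, 17.5], "hand": 0.8}]'

```text
t: 4.95
eef_pos: [0.5027, -0.1445, 0.1492]
ee_rot: [-3.14, 0.0, -1.043]
force: [0.2, -0.3, -2.7]
width: 0.0316
gripper_force: 30.0
```

>>> move_arm --rows '[{"translation": [-20.5, -16.5, 0], "rot": [0, 0, 25], "hand": 0.8}, {"translation": [-20.5, -16.5, 0], "rot": [0, 0, 25], "hand": 0.8}, {"translation": [-20.5, -16.5, 0], "rot": [0, 0, 25], "hand": 0.8}, {"translation": [-20.5, -16.5, 0], "rot": [0, 0, 25], "hand": 0.8}, {"translation": [-20.5, -16.5, 0], "rot": [0, 0, 25], "hand": 0.8}, {"translation": [-20.5, -16.5, 0], "rot": [0, 0, 25], "hand": 0.8}, {"translation": [-20.5, -16.5, 0], "rot": [0, 0, 25], "hand": 0.8}, {"translation": [-20.5, -16.5, 0], "rot": [0, 0, 25], "hand": 0.8}]'

```text
t: 5.62
eef_pos: [0.542, 0.1151, 0.1479]
ee_rot: [3.141, 0.0, -1.48]
force: [0.9, -0.4, -2.1]
width: 0.0319
gripper_force: 30.0
```

```bash
python3 go.py 564,254.5,110,-100 564,254.5,39,-100
```

```text
t 5.62 pos [542.  115.1 147.9] yaw -84.8 w 31.9 F [ 0.9 -0.4 -2.1]
564,254.5,110,-100 cm [-13.69  -3.46   3.79] rot [ 0.   0.  15.2] rows 3.5
564,254.5,39,-100 cm [ 0.  -0.   7.1] rot [0. 0. 0.] rows 1.7
```

>>> move_arm --rows '[{"translation": [-13.9, -3.5, 3.8], "rot": [0, 0, 15.1], "hand": 0.8}, {"translation": [-13.9, -3.5, 3.8], "rot": [0, 0, 15.1], "hand": 0.8}, {"translation": [-13.9, -3.5, 3.8], "rot": [0, 0, 15.1], "hand": 0.8}, {"translation": [-13.9, -3.5, 3.8], "rot": [0, 0, 15.1], "hand": 0.8}, {"translation": [-13.9, -3.5, 3.8], "rot": [0, 0, 15.1], "hand": 0.8}, {"translation": [-13.9, -3.5, 3.8], "rot": [0, 0, 15.1], "hand": 0.8}, {"translation": [-13.9, -3.5, 3.8], "rot": [0, 0, 15.1], "hand": 0.8}, {"translation": [-13.9, -3.5, 3.8], "rot": [0, 0, 15.1], "hand": 0.8}]'

```text
t: 6.28
eef_pos: [0.564, 0.2511, 0.1112]
ee_rot: [3.141, -0.001, -1.748]
force: [-0.2, 0.3, -2.6]
width: 0.0323
gripper_force: 30.0
```

```bash
python3 go.py 564,254.5,39.5,-100
python3 - <<'E'
from h import *
im,d=arm.grab_frame('side'); cv2.imwrite('pics/s2.png',cv2.resize(im[60:220,80:300],None,fx=3,fy=3)[:,:,::-1])
E
```

```text
t 6.28 pos [564.  251.1 111.2] yaw -100.2 w 32.3 F [-0.2  0.3 -2.6]
564,254.5,39.5,-100 cm [-0.34  0.06  7.17] rot [ 0.  -0.  -0.2] rows 1.7
```

View pics/s2.png

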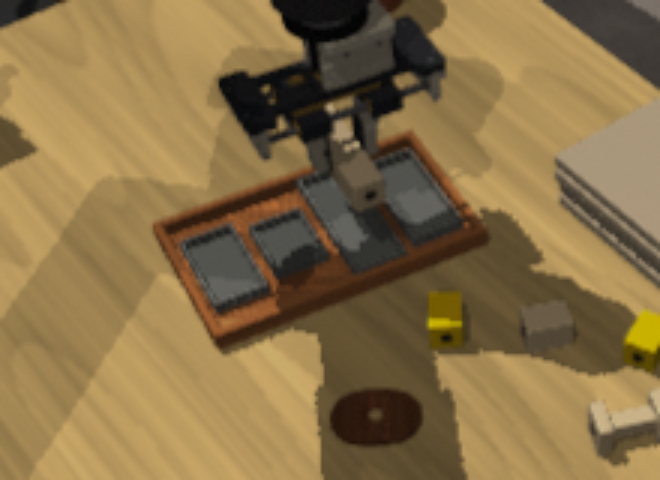

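The crop shows the gripped post d at (360,180), above the long bin at (350,220) and aligned with it. I'll lower it and release it partway.

>>> move_arm --rows '[{"translation": [-0.3, 0, 3], "rot": [0, 0, 0], "hand": 0.8}, {"translation": [-0.3, 0, 5.5], "rot": [0, 0, 0], "hand": 0.8}, {"translation": [-0.3, 0, 6.6], "rot": [0, 0, 0], "hand": 0.8}, {"translation": [-0.3, 0, 7.0], "rot": [0, 0, 0], "hand": 0.8}, {"translation": [-0.3, 0, 7.1], "rot": [0, 0, 0], "hand": 0.8}, {"translation": [-0.3, 0, 7.1], "rot": [0, 0, 0], "hand": 0.8}, {"translation": [-0.3, 0, 7.1], "rot": [0, 0, 0], "hand": 0.8}]'

```text
t: 6.92
eef_pos: [0.5657, 0.2556, 0.042]
ee_rot: [-3.14, 0.002, -1.747]
force: [-0.3, -0.9, -2.0]
width: 0.0313
gripper_force: 30.0
```

>>> move_arm --rows '[{"translation": [0.1, 0, 0.2], "rot": [0, 0, 0], "hand": 0.8}, {"translation": [0.1, 0, 0.2], "rot": [0, 0, 0], "hand": 0.8}, {"translation": [0.1, 0, 0.2], "rot": [0, 0, 0], "hand": 0.48}, {"translation": [0.1, 0, 0.2], "rot": [0, 0, 0], "hand": 0.48}, {"translation": [0.1, 0, 0.2], "rot": [0, 0, 0], "hand": 0.48}, {"translation": [0.1, 0, 0.2], "rot": [0, 0, 0], "hand": 0.48}, {"translation": [0.1, 0, 0.2], "rot": [0, 0, 0], "hand": 0.48}, {"translation": [0.1, 0, 0.2], "rot": [0, 0, 0], "hand": 0.48}]'

```text
t: 7.58
eef_pos: [0.5647, 0.2543, 0.0386]
ee_rot: [-3.142, 0.0, -1.747]
force: [-0.8, 0.2, -0.1]
width: 0.0455
gripper_force: 0.0
```

>>> move_arm --rows '[{"translation": [0, 0, -3], "rot": [0, 0, 0], "hand": 0.48}, {"translation": [0, 0, -7], "rot": [0, 0, 0], "hand": 0.48}, {"translation": [0, 0, -10], "rot": [0, 0, 0], "hand": 0.48}, {"translation": [0, 0, -10], "rot": [0, 0, 0], "hand": 0.3}]'

```text
t: 7.92
eef_pos: [0.5679, 0.2562, 0.1458]
ee_rot: [-3.134, 0.007, -1.746]
force: [1.0, 1.7, 0.9]
width: 0.0485
gripper_force: 0.0
```

```bash
python3 go.py 570,60,160,-80 590,-190,150,-55 579,-374,110,-42.5 579,-374,26,-42.5
```

```text
t 7.92 pos [567.9 256.2 145.8] yaw -100.0 w 48.5 F [1.  1.7 0.9]
570,60,160,-80 cm [19.27 -3.64 -1.53] rot [ -0.5   0.3 -20. ] rows 4.7
590,-190,150,-55 cm [24.97  2.37  1.  ] rot [ -0.   0. -25.] rows 6.0
579,-374,110,-42.5 cm [14.44 11.45  4.  ] rot [  0.    0.  -12.5] rows 4.5
579,-374,26,-42.5 cm [ 0.  -0.   8.4] rot [0. 0. 0.] rows 2.0
```

>>> move_arm --rows '[{"translation": [19.3, -3.6, -1.5], "rot": [0, 0, -20], "hand": 0.2}, {"translation": [19.3, -3.6, -1.5], "rot": [0, 0, -20], "hand": 0.2}, {"translation": [19.3, -3.6, -1.5], "rot": [0, 0, -20], "hand": 0.2}, {"translation": [19.3, -3.6, -1.5], "rot": [0, 0, -20], "hand": 0.2}, {"translation": [19.3, -3.6, -1.5], "rot": [0, 0, -20], "hand": 0.2}, {"translation": [19.3, -3.6, -1.5], "rot": [0, 0, -20], "hand": 0.2}]'

```text
t: 8.42
eef_pos: [0.5656, 0.0535, 0.1541]
ee_rot: [3.142, -0.0, -1.402]
force: [-0.3, 0.2, -0.1]
width: 0.0698
gripper_force: 0.0
```

>>> move_arm --rows '[{"translation": [25, 2.4, 1], "rot": [0, 0, -25], "hand": 0.2}, {"translation": [25, 2.4, 1], "rot": [0, 0, -25], "hand": 0.2}, {"translation": [25, 2.4, 1], "rot": [0, 0, -25], "hand": 0.2}, {"translation": [25, 2.4, 1], "rot": [0, 0, -25], "hand": 0.2}, {"translation": [25, 2.4, 1], "rot": [0, 0, -25], "hand": 0.2}, {"translation": [25, 2.4, 1], "rot": [0, 0, -25], "hand": 0.2}, {"translation": [25, 2.4, 1], "rot": [0, 0, -25], "hand": 0.2}]'

```text
t: 9.0
eef_pos: [0.5852, -0.1969, 0.1429]
ee_rot: [3.141, -0.0, -0.965]
force: [0.6, -0.2, 0.2]
width: 0.0699
gripper_force: 0.0
```

>>> move_arm --rows '[{"translation": [14.4, 11.4, 4], "rot": [0, 0, -12.5], "hand": 0.2}, {"translation": [14.4, 11.4, 4], "rot": [0, 0, -12.5], "hand": 0.2}, {"translation": [14.4, 11.4, 4], "rot": [0, 0, -12.5], "hand": 0.2}, {"translation": [14.4, 11.4, 4], "rot": [0, 0, -12.5], "hand": 0.2}, {"translation": [14.4, 11.4, 4], "rot": [0, 0, -12.5], "hand": 0.2}, {"translation": [14.4, 11.4, 4], "rot": [0, 0, -12.5], "hand": 0.2}, {"translation": [14.4, 11.4, 4], "rot": [0, 0, -12.5], "hand": 0.2}, {"translation": [14.4, 11.4, 4], "rot": [0, 0, -12.5], "hand": 0.2}]'

```text
t: 9.67
eef_pos: [0.5743, -0.3755, 0.1033]
ee_rot: [3.142, 0.0, -0.744]
force: [-0.6, 0.2, -0.6]
width: 0.0699
gripper_force: 0.0
```

```bash
python3 go.py 579,-374,25,-42.5
python3 - <<'E'
from h import *
im,d=arm.grab_frame('top'); np.savez('pics/top1.npz',im=im,d=d); cv2.imwrite('pics/t1.png',im[:,:,::-1])
W=cloud(d,cam('top')); H=W[:,:,2]; M=(H>.036)&(H<.06)&(W[:,:,0]>.4)&(W[:,:,0]<.7)&(W[:,:,1]>.16)&(W[:,:,1]<.36)
print(M.sum(),H[M].mean(),rect(W[M][:,:2]))
E
```

```text
t 9.67 pos [ 574.3 -375.5  103.3] yaw -42.6 w 69.9 F [-0.6  0.2 -0.6]
579,-374,25,-42.5 cm [ 0.25 -0.42  7.83] rot [ 0.   0.  -0.1] rows 1.9
690 0.04439668502826297 (array([564.3, 253.9]), 121.6, 32.0, 79.8)
```

View pics/t1.png

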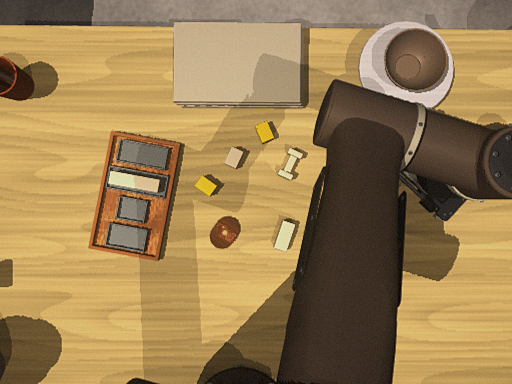

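The top view shows post d flat and centred in bin d at (137,181), with its top at 44 mm as expected. The other bins are empty. Next is post c.

>>> move_arm --rows '[{"translation": [0.2, -0.4, 3.5], "rot": [0, 0, 0], "hand": 0.2}, {"translation": [0.2, -0.4, 6.5], "rot": [0, 0, 0], "hand": 0.2}, {"translation": [0.2, -0.4, 7.8], "rot": [0, 0, 0], "hand": 0.2}, {"translation": [0.2, -0.4, 7.8], "rot": [0, 0, 0], "hand": 0.2}, {"translation": [0.2, -0.4, 7.8], "rot": [0, 0, 0], "hand": 0.8}, {"translation": [0.2, -0.4, 7.8], "rot": [0, 0, 0], "hand": 0.8}, {"translation": [0.2, -0.4, 7.8], "rot": [0, 0, 0], "hand": 0.8}, {"translation": [0.2, -0.4, 7.8], "rot": [0, 0, 0], "hand": 0.8}]'

```text
t: 10.38
eef_pos: [0.5795, -0.3745, 0.0275]
ee_rot: [-3.141, -0.003, -0.744]
force: [0.0, 0.4, -0.3]
width: 0.0491
gripper_force: 0.0
```

>>> move_arm --rows '[{"translation": [0, 0, 0], "rot": [0, 0, 0], "hand": 0.8}, {"translation": [0, 0, 0], "rot": [0, 0, 0], "hand": 0.8}, {"translation": [0, 0, 0], "rot": [0, 0, 0], "hand": 0.8}, {"translation": [0, 0, 0], "rot": [0, 0, 0], "hand": 0.8}]'

```text
t: 10.72
eef_pos: [0.5788, -0.3744, 0.0263]
ee_rot: [-3.141, -0.001, -0.744]
force: [-0.6, 0.8, 5.6]
width: 0.032
gripper_force: 30.0
```

```bash
python3 go.py 579,-374,125,-42.5 600,-150,150,-60 620,110,150,-85 631,241,115,-100 631,241,40,-100
```

```text
t 10.72 pos [ 578.8 -374.4   26.3] yaw -42.6 w 32.0 F [-0.6  0.8  5.6]
579,-374,125,-42.5 cm [-0.   -0.04 -9.87] rot [-0.  -0.1 -0.1] rows 2.4
600,-150,150,-60 cm [-13.58 -17.93  -2.5 ] rot [ 0.  -0.  17.5] rows 5.4
620,110,150,-85 cm [-21.52 -14.73  -0.  ] rot [ 0. -0. 25.] rows 6.3
631,241,115,-100 cm [-12.95  -2.24   3.5 ] rot [-0. -0. 15.] rows 3.3
631,241,40,-100 cm [ 0.  -0.   7.5] rot [0. 0. 0.] rows 1.8
```

>>> move_arm --rows '[{"translation": [0, 0, -2], "rot": [0, 0, 0], "hand": 0.8}, {"translation": [0, 0, -5], "rot": [0, 0, 0], "hand": 0.8}, {"translation": [0, 0, -9.8], "rot": [0, 0, 0], "hand": 0.8}, {"translation": [0, 0, -9.8], "rot": [0, 0, 0], "hand": 0.8}, {"translation": [0, 0, -9.8], "rot": [0, 0, 0], "hand": 0.8}]'

```text
t: 11.13
eef_pos: [0.5805, -0.3751, 0.1277]
ee_rot: [-3.139, -0.006, -0.744]
force: [0.7, 0.8, -1.9]
width: 0.0319
gripper_force: 30.0
```

>>> move_arm --rows '[{"translation": [-13.6, -17.9, -2.5], "rot": [0, 0, 17.5], "hand": 0.8}, {"translation": [-13.6, -17.9, -2.5], "rot": [0, 0, 17.5], "hand": 0.8}, {"translation": [-13.6, -17.9, -2.5], "rot": [0, 0, 17.5], "hand": 0.8}, {"translation": [-13.6, -17.9, -2.5], "rot": [0, 0, 17.5], "hand": 0.8}, {"translation": [-13.6, -17.9, -2.5], "rot": [0, 0, 17.5], "hand": 0.8}, {"translation": [-13.6, -17.9, -2.5], "rot": [0, 0, 17.5], "hand": 0.8}, {"translation": [-13.6, -17.9, -2.5], "rot": [0, 0, 17.5], "hand": 0.8}]'

```text
t: 11.72
eef_pos: [0.5998, -0.1463, 0.1482]
ee_rot: [-3.141, 0.001, -1.045]
force: [0.1, -0.2, -2.3]
width: 0.0316
gripper_force: 30.0
```

>>> move_arm --rows '[{"translation": [-21.5, -14.7, 0], "rot": [0, 0, 25], "hand": 0.8}, {"translation": [-21.5, -14.7, 0], "rot": [0, 0, 25], "hand": 0.8}, {"translation": [-21.5, -14.7, 0], "rot": [0, 0, 25], "hand": 0.8}, {"translation": [-21.5, -14.7, 0], "rot": [0, 0, 25], "hand": 0.8}, {"translation": [-21.5, -14.7, 0], "rot": [0, 0, 25], "hand": 0.8}, {"translation": [-21.5, -14.7, 0], "rot": [0, 0, 25], "hand": 0.8}, {"translation": [-21.5, -14.7, 0], "rot": [0, 0, 25], "hand": 0.8}, {"translation": [-21.5, -14.7, 0], "rot": [0, 0, 25], "hand": 0.8}]'

```text
t: 12.38
eef_pos: [0.6198, 0.1128, 0.1471]
ee_rot: [3.14, -0.0, -1.482]
force: [0.4, -0.4, -2.5]
width: 0.0315
gripper_force: 30.0
```

>>> move_arm --rows '[{"translation": [-12.9, -2.2, 3.5], "rot": [0, 0, 15], "hand": 0.8}, {"translation": [-12.9, -2.2, 3.5], "rot": [0, 0, 15], "hand": 0.8}, {"translation": [-12.9, -2.2, 3.5], "rot": [0, 0, 15], "hand": 0.8}, {"translation": [-12.9, -2.2, 3.5], "rot": [0, 0, 15], "hand": 0.8}, {"translation": [-12.9, -2.2, 3.5], "rot": [0, 0, 15], "hand": 0.8}, {"translation": [-12.9, -2.2, 3.5], "rot": [0, 0, 15], "hand": 0.8}, {"translation": [-12.9, -2.2, 3.5], "rot": [0, 0, 15], "hand": 0.8}, {"translation": [-12.9, -2.2, 3.5], "rot": [0, 0, 15], "hand": 0.8}]'

```text
t: 13.05
eef_pos: [0.6309, 0.2382, 0.1136]
ee_rot: [3.141, -0.0, -1.749]
force: [0.3, -0.5, -1.5]
width: 0.0319
gripper_force: 30.0
```

```bash
python3 go.py 631,241,39,-100
```

```text
t 13.05 pos [630.9 238.2 113.6] yaw -100.2 w 31.9 F [ 0.3 -0.5 -1.5]
631,241,39,-100 cm [-0.28  0.04  7.46] rot [ 0.  -0.  -0.2] rows 1.8
```

>>> move_arm --rows '[{"translation": [-0.2, 0, 3], "rot": [0, 0, 0], "hand": 0.8}, {"translation": [-0.2, 0, 5.5], "rot": [0, 0, 0], "hand": 0.8}, {"translation": [-0.2, 0, 6.8], "rot": [0, 0, 0], "hand": 0.8}, {"translation": [-0.2, 0, 7.3], "rot": [0, 0, 0], "hand": 0.8}, {"translation": [-0.2, 0, 7.5], "rot": [0, 0, 0], "hand": 0.8}, {"translation": [-0.2, 0, 7.5], "rot": [0, 0, 0], "hand": 0.8}, {"translation": [-0.2, 0, 7.5], "rot": [0, 0, 0], "hand": 0.8}, {"translation": [-0.2, 0, 7.5], "rot": [0, 0, 0], "hand": 0.8}]'

```text
t: 13.72
eef_pos: [0.632, 0.242, 0.0399]
ee_rot: [-3.14, 0.001, -1.747]
force: [-0.6, 0.1, -2.1]
width: 0.0321
gripper_force: 30.0
```

>>> move_arm --rows '[{"translation": [0, 0, 0.1], "rot": [0, 0, 0], "hand": 0.8}, {"translation": [0, 0, 0.1], "rot": [0, 0, 0], "hand": 0.8}, {"translation": [0, 0, 0.1], "rot": [0, 0, 0], "hand": 0.48}, {"translation": [0, 0, 0.1], "rot": [0, 0, 0], "hand": 0.48}, {"translation": [0, 0, 0.1], "rot": [0, 0, 0], "hand": 0.48}, {"translation": [0, 0, 0.1], "rot": [0, 0, 0], "hand": 0.48}, {"translation": [0, 0, 0.1], "rot": [0, 0, 0], "hand": 0.48}, {"translation": [0, 0, 0.1], "rot": [0, 0, 0], "hand": 0.48}]'

```text
t: 14.38
eef_pos: [0.6313, 0.2416, 0.0376]
ee_rot: [-3.142, -0.0, -1.747]
force: [0.3, 0.2, -0.5]
width: 0.0454
gripper_force: 0.0
```

>>> move_arm --rows '[{"translation": [0, 0, -3], "rot": [0, 0, 0], "hand": 0.48}, {"translation": [0, 0, -7], "rot": [0, 0, 0], "hand": 0.48}, {"translation": [0, 0, -10], "rot": [0, 0, 0], "hand": 0.48}, {"translation": [0, 0, -10], "rot": [0, 0, 0], "hand": 0.3}]'

```text
t: 14.72
eef_pos: [0.6348, 0.2433, 0.1453]
ee_rot: [-3.133, 0.006, -1.746]
force: [0.7, 0.2, 1.4]
width: 0.0485
gripper_force: 0.0
```

```bash
python3 go.py 540,80,150,-60 437,-103,110,-19 437,-103,25,-19
```

```text
t 14.72 pos [634.8 243.3 145.3] yaw -100.0 w 48.5 F [0.7 0.2 1.4]
540,80,150,-60 cm [17.72  6.48 -0.63] rot [ -0.6   0.2 -40. ] rows 5.6
437,-103,110,-19 cm [10.7  18.07  4.  ] rot [  0.   0. -41.] rows 5.7
437,-103,25,-19 cm [ 0.  -0.   8.5] rot [0. 0. 0.] rows 2.0
```

>>> move_arm --rows '[{"translation": [17.7, 6.5, -0.6], "rot": [0, 0, -40], "hand": 0.2}, {"translation": [17.7, 6.5, -0.6], "rot": [0, 0, -40], "hand": 0.2}, {"translation": [17.7, 6.5, -0.6], "rot": [0, 0, -40], "hand": 0.2}, {"translation": [17.7, 6.5, -0.6], "rot": [0, 0, -40], "hand": 0.2}, {"translation": [17.7, 6.5, -0.6], "rot": [0, 0, -40], "hand": 0.2}, {"translation": [17.7, 6.5, -0.6], "rot": [0, 0, -40], "hand": 0.2}, {"translation": [17.7, 6.5, -0.6], "rot": [0, 0, -40], "hand": 0.2}]'

```text
t: 15.3
eef_pos: [0.5357, 0.0776, 0.1443]
ee_rot: [-3.14, -0.0, -1.047]
force: [-0.1, 0.1, -0.3]
width: 0.07
gripper_force: 0.0
```

>>> move_arm --rows '[{"translation": [10.7, 18.1, 4], "rot": [0, 0, -41], "hand": 0.2}, {"translation": [10.7, 18.1, 4], "rot": [0, 0, -41], "hand": 0.2}, {"translation": [10.7, 18.1, 4], "rot": [0, 0, -41], "hand": 0.2}, {"translation": [10.7, 18.1, 4], "rot": [0, 0, -41], "hand": 0.2}, {"translation": [10.7, 18.1, 4], "rot": [0, 0, -41], "hand": 0.2}, {"translation": [10.7, 18.1, 4], "rot": [0, 0, -41], "hand": 0.2}, {"translation": [10.7, 18.1, 4], "rot": [0, 0, -41], "hand": 0.2}, {"translation": [10.7, 18.1, 4], "rot": [0, 0, -41], "hand": 0.2}]'

```text
t: 15.97
eef_pos: [0.4331, -0.1043, 0.1037]
ee_rot: [-3.141, -0.001, -0.339]
force: [0.9, 0.4, 0.4]
width: 0.0698
gripper_force: 0.0
```

```bash
python3 go.py 437,-103,25,-19
python3 - <<'E'
from h import *
im,d=arm.grab_frame('top')
W=cloud(d,cam('top')); H=W[:,:,2]; M=(H>.036)&(H<.06)&(W[:,:,0]>.4)&(W[:,:,0]<.7)&(W[:,:,1]>.16)&(W[:,:,1]<.36)
n,L,st,_=cv2.connectedComponentsWithStats(M.astype(np.uint8),connectivity=4)
for i in range(1,n):
    if st[i,4]>50: print(st[i,4],H[L==i].mean(),rect(W[L==i][:,:2]))
E
```

```text
t 15.97 pos [ 433.1 -104.3  103.7] yaw -19.4 w 69.8 F [0.9 0.4 0.4]
437,-103,25,-19 cm [ 0.32 -0.25  7.87] rot [-0.  -0.  -0.4] rows 1.9
552 0.0444469291053669 (array([630.8, 240.7]), 95.0, 32.1, 80.2)
689 0.04438839074211209 (array([564.2, 254. ]), 121.6, 32.0, 80.0)
```

Posts c and d sit flat and centred in their bins. Next is post b.

>>> move_arm --rows '[{"translation": [0.3, -0.2, 3.5], "rot": [0, 0, 0], "hand": 0.2}, {"translation": [0.3, -0.2, 6.5], "rot": [0, 0, 0], "hand": 0.2}, {"translation": [0.3, -0.2, 7.8], "rot": [0, 0, 0], "hand": 0.2}, {"translation": [0.3, -0.2, 7.8], "rot": [0, 0, 0], "hand": 0.2}, {"translation": [0.3, -0.2, 7.8], "rot": [0, 0, 0], "hand": 0.8}, {"translation": [0.3, -0.2, 7.8], "rot": [0, 0, 0], "hand": 0.8}, {"translation": [0.3, -0.2, 7.8], "rot": [0, 0, 0], "hand": 0.8}, {"translation": [0.3, -0.2, 7.8], "rot": [0, 0, 0], "hand": 0.8}]'

```text
t: 16.68
eef_pos: [0.4371, -0.1029, 0.0267]
ee_rot: [-3.14, -0.002, -0.334]
force: [-0.8, 0.4, 0.4]
width: 0.0491
gripper_force: 0.0
```

>>> move_arm --rows '[{"translation": [0, 0, 0], "rot": [0, 0, 0], "hand": 0.8}, {"translation": [0, 0, 0], "rot": [0, 0, 0], "hand": 0.8}, {"translation": [0, 0, 0], "rot": [0, 0, 0], "hand": 0.8}, {"translation": [0, 0, 0], "rot": [0, 0, 0], "hand": 0.8}]'

```text
t: 17.02
eef_pos: [0.4364, -0.1032, 0.0261]
ee_rot: [-3.141, -0.001, -0.334]
force: [-0.5, 1.8, 6.1]
width: 0.0317
gripper_force: 30.0
```

```bash
python3 go.py 437,-103,125,-19 450,80,150,-60 430,276.5,115,-100 430,276.5,40,-100
```

```text
t 17.02 pos [ 436.4 -103.2   26.1] yaw -19.1 w 31.7 F [-0.5  1.8  6.1]
437,-103,125,-19 cm [ 0.06 -0.05 -9.89] rot [-0.  -0.  -0.1] rows 2.4
450,80,150,-60 cm [ -4.73 -17.73  -2.5 ] rot [ 0. -0. 41.] rows 5.7
430,276.5,115,-100 cm [-18.02  -8.09   3.5 ] rot [-0. -0. 40.] rows 5.6
430,276.5,40,-100 cm [ 0.  -0.   7.5] rot [0. 0. 0.] rows 1.8
```

>>> move_arm --rows '[{"translation": [0, 0, -2], "rot": [0, 0, 0], "hand": 0.8}, {"translation": [0, 0, -5], "rot": [0, 0, 0], "hand": 0.8}, {"translation": [0, 0, -9.8], "rot": [0, 0, 0], "hand": 0.8}, {"translation": [0, 0, -9.8], "rot": [0, 0, 0], "hand": 0.8}, {"translation": [0, 0, -9.8], "rot": [0, 0, 0], "hand": 0.8}]'

```text
t: 17.43
eef_pos: [0.438, -0.103, 0.1266]
ee_rot: [-3.139, -0.006, -0.334]
force: [-1.0, -0.4, -1.2]
width: 0.0317
gripper_force: 30.0
```

>>> move_arm --rows '[{"translation": [-4.7, -17.7, -2.5], "rot": [0, 0, 41], "hand": 0.8}, {"translation": [-4.7, -17.7, -2.5], "rot": [0, 0, 41], "hand": 0.8}, {"translation": [-4.7, -17.7, -2.5], "rot": [0, 0, 41], "hand": 0.8}, {"translation": [-4.7, -17.7, -2.5], "rot": [0, 0, 41], "hand": 0.8}, {"translation": [-4.7, -17.7, -2.5], "rot": [0, 0, 41], "hand": 0.8}, {"translation": [-4.7, -17.7, -2.5], "rot": [0, 0, 41], "hand": 0.8}, {"translation": [-4.7, -17.7, -2.5], "rot": [0, 0, 41], "hand": 0.8}, {"translation": [-4.7, -17.7, -2.5], "rot": [0, 0, 41], "hand": 0.8}]'

```text
t: 18.1
eef_pos: [0.4489, 0.08, 0.1474]
ee_rot: [3.14, 0.0, -1.051]
force: [0.2, 0.6, -2.6]
width: 0.0319
gripper_force: 30.0
```

>>> move_arm --rows '[{"translation": [-18.0, -8.1, 3.5], "rot": [0, 0, 40], "hand": 0.8}, {"translation": [-18.0, -8.1, 3.5], "rot": [0, 0, 40], "hand": 0.8}, {"translation": [-18.0, -8.1, 3.5], "rot": [0, 0, 40], "hand": 0.8}, {"translation": [-18.0, -8.1, 3.5], "rot": [0, 0, 40], "hand": 0.8}, {"translation": [-18.0, -8.1, 3.5], "rot": [0, 0, 40], "hand": 0.8}, {"translation": [-18.0, -8.1, 3.5], "rot": [0, 0, 40], "hand": 0.8}, {"translation": [-18.0, -8.1, 3.5], "rot": [0, 0, 40], "hand": 0.8}, {"translation": [-18.0, -8.1, 3.5], "rot": [0, 0, 40], "hand": 0.8}]'

```text
t: 18.77
eef_pos: [0.4295, 0.2752, 0.1123]
ee_rot: [3.14, -0.002, -1.743]
force: [-0.5, -0.5, -0.8]
width: 0.0319
gripper_force: 30.0
```

>>> move_arm --rows '[{"translation": [0, 0, 0], "rot": [0, 0, 0], "hand": 0.8}, {"translation": [0, 0, 0], "rot": [0, 0, 0], "hand": 0.8}]'

```text
t: 18.93
eef_pos: [0.4302, 0.2745, 0.1134]
ee_rot: [3.141, -0.0, -1.746]
force: [-0.2, -0.0, -1.3]
width: 0.0315
gripper_force: 30.0
```

```bash
python3 go.py 430,276.5,39,-100
```

```text
t 18.93 pos [430.2 274.5 113.4] yaw -100.0 w 31.5 F [-0.2 -0.  -1.3]
430,276.5,39,-100 cm [-0.2   0.05  7.44] rot [ 0. -0. -0.] rows 1.8
```

>>> move_arm --rows '[{"translation": [-0.2, 0, 3], "rot": [0, 0, 0], "hand": 0.8}, {"translation": [-0.2, 0, 5.5], "rot": [0, 0, 0], "hand": 0.8}, {"translation": [-0.2, 0, 6.8], "rot": [0, 0, 0], "hand": 0.8}, {"translation": [-0.2, 0, 7.3], "rot": [0, 0, 0], "hand": 0.8}, {"translation": [-0.2, 0, 7.5], "rot": [0, 0, 0], "hand": 0.8}, {"translation": [-0.2, 0, 7.5], "rot": [0, 0, 0], "hand": 0.8}, {"translation": [-0.2, 0, 7.5], "rot": [0, 0, 0], "hand": 0.8}, {"translation": [-0.2, 0, 7.5], "rot": [0, 0, 0], "hand": 0.8}]'

```text
t: 19.6
eef_pos: [0.4312, 0.2783, 0.0396]
ee_rot: [-3.14, 0.002, -1.747]
force: [0.3, -0.5, -1.4]
width: 0.0318
gripper_force: 30.0
```

>>> move_arm --rows '[{"translation": [0, 0, 0.1], "rot": [0, 0, 0], "hand": 0.8}, {"translation": [0, 0, 0.1], "rot": [0, 0, 0], "hand": 0.8}, {"translation": [0, 0, 0.1], "rot": [0, 0, 0], "hand": 0.48}, {"translation": [0, 0, 0.1], "rot": [0, 0, 0], "hand": 0.48}, {"translation": [0, 0, 0.1], "rot": [0, 0, 0], "hand": 0.48}, {"translation": [0, 0, 0.1], "rot": [0, 0, 0], "hand": 0.48}, {"translation": [0, 0, 0.1], "rot": [0, 0, 0], "hand": 0.48}, {"translation": [0, 0, 0.1], "rot": [0, 0, 0], "hand": 0.48}]'

```text
t: 20.27
eef_pos: [0.4305, 0.2778, 0.0375]
ee_rot: [3.142, -0.0, -1.747]
force: [0.5, 1.0, -0.5]
width: 0.0453
gripper_force: 0.0
```

>>> move_arm --rows '[{"translation": [0, 0, -3], "rot": [0, 0, 0], "hand": 0.48}, {"translation": [0, 0, -7], "rot": [0, 0, 0], "hand": 0.48}, {"translation": [0, 0, -10], "rot": [0, 0, 0], "hand": 0.48}, {"translation": [0, 0, -10], "rot": [0, 0, 0], "hand": 0.3}]'

```text
t: 20.6
eef_pos: [0.4331, 0.2803, 0.1438]
ee_rot: [-3.136, 0.008, -1.746]
force: [0.4, 0.2, 1.5]
width: 0.0484
gripper_force: 0.0
```

```bash
python3 go.py 530,140,160,-60 624.5,19,110,-24 624.5,19,25,-24
```

```text
t 20.6 pos [433.1 280.3 143.8] yaw -100.0 w 48.4 F [0.4 0.2 1.5]
530,140,160,-60 cm [ 12.12 -12.    -1.65] rot [ -0.5   0.3 -40. ] rows 5.6
624.5,19,110,-24 cm [15.2  -2.13  5.  ] rot [ -0.   0. -36.] rows 5.0
624.5,19,25,-24 cm [ 0.  -0.   8.5] rot [0. 0. 0.] rows 2.0
```

>>> move_arm --rows '[{"translation": [12.1, -12.0, -1.6], "rot": [0, 0, -40], "hand": 0.25}, {"translation": [12.1, -12.0, -1.6], "rot": [0, 0, -40], "hand": 0.25}, {"translation": [12.1, -12.0, -1.6], "rot": [0, 0, -40], "hand": 0.25}, {"translation": [12.1, -12.0, -1.6], "rot": [0, 0, -40], "hand": 0.25}, {"translation": [12.1, -12.0, -1.6], "rot": [0, 0, -40], "hand": 0.25}, {"translation": [12.1, -12.0, -1.6], "rot": [0, 0, -40], "hand": 0.25}, {"translation": [12.1, -12.0, -1.6], "rot": [0, 0, -40], "hand": 0.25}]'

```text
t: 21.18
eef_pos: [0.5279, 0.1362, 0.1534]
ee_rot: [3.141, 0.0, -1.046]
force: [-0.3, -0.4, -0.5]
width: 0.0658
gripper_force: 0.0
```

>>> move_arm --rows '[{"translation": [15.2, -2.1, 5], "rot": [0, 0, -36], "hand": 0.25}, {"translation": [15.2, -2.1, 5], "rot": [0, 0, -36], "hand": 0.25}, {"translation": [15.2, -2.1, 5], "rot": [0, 0, -36], "hand": 0.25}, {"translation": [15.2, -2.1, 5], "rot": [0, 0, -36], "hand": 0.25}, {"translation": [15.2, -2.1, 5], "rot": [0, 0, -36], "hand": 0.25}, {"translation": [15.2, -2.1, 5], "rot": [0, 0, -36], "hand": 0.25}, {"translation": [15.2, -2.1, 5], "rot": [0, 0, -36], "hand": 0.25}, {"translation": [15.2, -2.1, 5], "rot": [0, 0, -36], "hand": 0.25}]'

```text
t: 21.85
eef_pos: [0.621, 0.0167, 0.1033]
ee_rot: [3.141, 0.0, -0.425]
force: [0.4, 0.1, 0.2]
width: 0.0654
gripper_force: 0.0
```

```bash
python3 go.py 624.5,19,25,-24
python3 - <<'E'
from h import *
im,d=arm.grab_frame('top')
W=cloud(d,cam('top')); H=W[:,:,2]; M=(H>.036)&(H<.06)&(W[:,:,0]>.4)&(W[:,:,0]<.7)&(W[:,:,1]>.16)&(W[:,:,1]<.36)
n,L,st,_=cv2.connectedComponentsWithStats(M.astype(np.uint8),connectivity=4)
for i in range(1,n):
    if st[i,4]>50: print(st[i,4],H[L==i].mean(),rect(W[L==i][:,:2]))
s=arm.get_state(); im,d=arm.grab_frame('wrist'); W=cloud(d,cam('wrist',s)); H=W[:,:,2]
m=((H>.02)&(H<.05)&(d>0)).astype(np.uint8); n,L,st,_=cv2.connectedComponentsWithStats(m,connectivity=4)
for i in range(1,n):
    if st[i,4]>1500: M=(L==i); t=np.percentile(H[M],60); print('wrist',st[i],round(t*1000,1),rect(W[M&(H>t-.005)][:,:2]))
E
```

```text
t 21.85 pos [621.   16.7 103.3] yaw -24.3 w 65.4 F [0.4 0.1 0.2]
624.5,19,25,-24 cm [ 0.23 -0.35  7.83] rot [ 0.   0.  -0.3] rows 1.9
wrist [   0    0  268  133 4364] 42.7 (array([749.9,  57.2]), 195.5, 5.1, 90.0)
wrist [ 279   48   76   80 3236] 32.0 (array([684.9, -55. ]), 45.1, 32.5, 24.2)
wrist [ 398  104   74   97 3931] 35.0 (array([ 608. , -116.4]), 69.4, 36.8, -24.8)
wrist [ 237  177   42   59 2376] 31.9 (array([623.4,  18.6]), 44.6, 32.0, -25.6)
```

>>> move_arm --rows '[{"translation": [0.2, -0.3, 3.5], "rot": [0, 0, 0], "hand": 0.25}, {"translation": [0.2, -0.3, 6.5], "rot": [0, 0, 0], "hand": 0.25}, {"translation": [0.2, -0.3, 7.8], "rot": [0, 0, 0], "hand": 0.25}, {"translation": [0.2, -0.3, 7.8], "rot": [0, 0, 0], "hand": 0.25}, {"translation": [0.2, -0.3, 7.8], "rot": [0, 0, 0], "hand": 0.8}, {"translation": [0.2, -0.3, 7.8], "rot": [0, 0, 0], "hand": 0.8}, {"translation": [0.2, -0.3, 7.8], "rot": [0, 0, 0], "hand": 0.8}, {"translation": [0.2, -0.3, 7.8], "rot": [0, 0, 0], "hand": 0.8}]'

```text
t: 22.62
eef_pos: [0.6253, 0.0186, 0.0272]
ee_rot: [-3.14, -0.002, -0.421]
force: [-0.6, 0.3, -0.3]
width: 0.0445
gripper_force: 0.0
```

>>> move_arm --rows '[{"translation": [0, 0, 0], "rot": [0, 0, 0], "hand": 0.8}, {"translation": [0, 0, 0], "rot": [0, 0, 0], "hand": 0.8}, {"translation": [0, 0, 0], "rot": [0, 0, 0], "hand": 0.8}, {"translation": [0, 0, 0], "rot": [0, 0, 0], "hand": 0.8}]'

```text
t: 22.95
eef_pos: [0.6248, 0.0183, 0.0264]
ee_rot: [-3.141, -0.001, -0.421]
force: [-1.8, 1.1, 6.3]
width: 0.0319
gripper_force: 30.0
```

```bash
python3 go.py 624,19,135,-24 560,140,160,-62 497,265,120,-100 497,265,40,-100
```

```text
t 22.95 pos [624.8  18.3  26.4] yaw -24.1 w 31.9 F [-1.8  1.1  6.3]
624,19,135,-24 cm [ -0.09  -0.04 -10.86] rot [-0.  -0.1 -0.1] rows 2.6
560,140,160,-62 cm [-10.77  -8.45  -2.5 ] rot [ 0. -0. 38.] rows 5.3
497,265,120,-100 cm [-13.99  -0.31   4.  ] rot [ 0. -0. 38.] rows 5.3
497,265,40,-100 cm [ 0. -0.  8.] rot [0. 0. 0.] rows 1.9
```

>>> move_arm --rows '[{"translation": [0, 0, -2], "rot": [0, 0, 0], "hand": 0.8}, {"translation": [0, 0, -5], "rot": [0, 0, 0], "hand": 0.8}, {"translation": [0, 0, -9], "rot": [0, 0, 0], "hand": 0.8}, {"translation": [0, 0, -10.9], "rot": [0, 0, 0], "hand": 0.8}, {"translation": [0, 0, -10.9], "rot": [0, 0, 0], "hand": 0.8}]'

```text
t: 23.37
eef_pos: [0.6272, 0.0186, 0.1402]
ee_rot: [-3.137, -0.007, -0.42]
force: [0.8, 0.6, -0.6]
width: 0.032
gripper_force: 30.0
```

>>> move_arm --rows '[{"translation": [-10.8, -8.4, -2.5], "rot": [0, 0, 38], "hand": 0.8}, {"translation": [-10.8, -8.4, -2.5], "rot": [0, 0, 38], "hand": 0.8}, {"translation": [-10.8, -8.4, -2.5], "rot": [0, 0, 38], "hand": 0.8}, {"translation": [-10.8, -8.4, -2.5], "rot": [0, 0, 38], "hand": 0.8}, {"translation": [-10.8, -8.4, -2.5], "rot": [0, 0, 38], "hand": 0.8}, {"translation": [-10.8, -8.4, -2.5], "rot": [0, 0, 38], "hand": 0.8}, {"translation": [-10.8, -8.4, -2.5], "rot": [0, 0, 38], "hand": 0.8}]'

```text
t: 23.95
eef_pos: [0.5595, 0.1394, 0.1593]
ee_rot: [3.141, 0.0, -1.086]
force: [0.5, -0.1, -0.4]
width: 0.0317
gripper_force: 30.0
```

>>> move_arm --rows '[{"translation": [-14.0, -0.3, 4], "rot": [0, 0, 38], "hand": 0.8}, {"translation": [-14.0, -0.3, 4], "rot": [0, 0, 38], "hand": 0.8}, {"translation": [-14.0, -0.3, 4], "rot": [0, 0, 38], "hand": 0.8}, {"translation": [-14.0, -0.3, 4], "rot": [0, 0, 38], "hand": 0.8}, {"translation": [-14.0, -0.3, 4], "rot": [0, 0, 38], "hand": 0.8}, {"translation": [-14.0, -0.3, 4], "rot": [0, 0, 38], "hand": 0.8}, {"translation": [-14.0, -0.3, 4], "rot": [0, 0, 38], "hand": 0.8}, {"translation": [-14.0, -0.3, 4], "rot": [0, 0, 38], "hand": 0.8}]'

```text
t: 24.62
eef_pos: [0.4973, 0.2638, 0.1192]
ee_rot: [3.141, -0.0, -1.744]
force: [-0.7, 0.3, -0.4]
width: 0.0316
gripper_force: 30.0
```

>>> move_arm --rows '[{"translation": [0, 0, 0], "rot": [0, 0, 0], "hand": 0.8}, {"translation": [0, 0, 0], "rot": [0, 0, 0], "hand": 0.8}]'

```text
t: 24.78
eef_pos: [0.4975, 0.2636, 0.1196]
ee_rot: [3.142, 0.0, -1.746]
force: [-0.1, -0.5, -0.9]
width: 0.0319
gripper_force: 30.0
```

```bash
python3 go.py 497,265,39,-100
python3 - <<'E'
from h import *
im,d=arm.grab_frame('side'); cv2.imwrite('pics/s3.png',cv2.resize(im[60:220,80:300],None,fx=3,fy=3)[:,:,::-1])
E
```

```text
t 24.78 pos [497.5 263.6 119.6] yaw -100.0 w 31.9 F [-0.1 -0.5 -0.9]
497,265,39,-100 cm [-0.13  0.08  8.06] rot [ 0.  0. -0.] rows 1.9
```

View pics/s3.png

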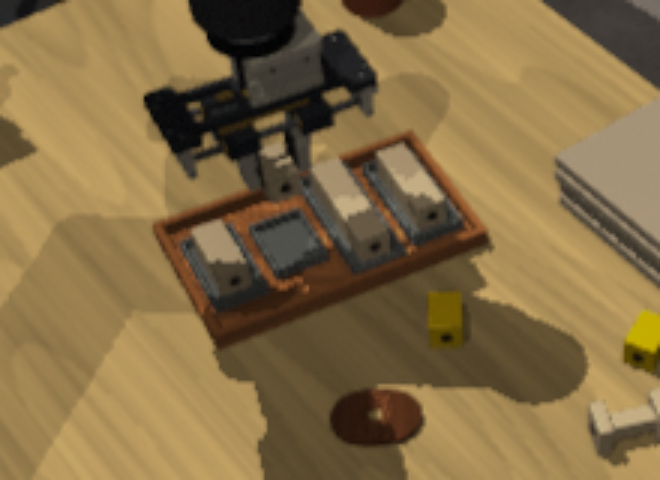

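The crop shows b, d and c seated at (220,260), (350,210) and (405,185). Post a is held at (280,180), above the last empty bin at (290,240). The gripped fingers have about 15 mm to spare on each side of the neighbouring posts.

>>> move_arm --rows '[{"translation": [-0.1, 0, 3], "rot": [0, 0, 0], "hand": 0.8}, {"translation": [-0.1, 0, 5.5], "rot": [0, 0, 0], "hand": 0.8}, {"translation": [-0.1, 0, 7.0], "rot": [0, 0, 0], "hand": 0.8}, {"translation": [-0.1, 0, 7.8], "rot": [0, 0, 0], "hand": 0.8}, {"translation": [-0.1, 0, 8.1], "rot": [0, 0, 0], "hand": 0.8}, {"translation": [-0.1, 0, 8.1], "rot": [0, 0, 0], "hand": 0.8}, {"translation": [-0.1, 0, 8.1], "rot": [0, 0, 0], "hand": 0.8}, {"translation": [-0.1, 0, 8.1], "rot": [0, 0, 0], "hand": 0.8}]'

```text
t: 25.5
eef_pos: [0.4981, 0.2654, 0.0393]
ee_rot: [-3.141, 0.001, -1.747]
force: [0.2, 0.5, -0.8]
width: 0.0316
gripper_force: 30.0
```

>>> move_arm --rows '[{"translation": [0, 0, 0.1], "rot": [0, 0, 0], "hand": 0.8}, {"translation": [0, 0, 0.1], "rot": [0, 0, 0], "hand": 0.8}, {"translation": [0, 0, 0.1], "rot": [0, 0, 0], "hand": 0.5}, {"translation": [0, 0, 0.1], "rot": [0, 0, 0], "hand": 0.5}, {"translation": [0, 0, 0.1], "rot": [0, 0, 0], "hand": 0.5}, {"translation": [0, 0, 0.1], "rot": [0, 0, 0], "hand": 0.5}, {"translation": [0, 0, 0.1], "rot": [0, 0, 0], "hand": 0.5}, {"translation": [0, 0, 0.1], "rot": [0, 0, 0], "hand": 0.5}]'

```text
t: 26.17
eef_pos: [0.4974, 0.265, 0.0375]
ee_rot: [3.141, -0.0, -1.747]
force: [-0.0, -0.4, -0.5]
width: 0.0438
gripper_force: 0.0
```

>>> move_arm --rows '[{"translation": [0, 0, -3], "rot": [0, 0, 0], "hand": 0.5}, {"translation": [0, 0, -7], "rot": [0, 0, 0], "hand": 0.5}, {"translation": [0, 0, -11], "rot": [0, 0, 0], "hand": 0.5}, {"translation": [0, 0, -15], "rot": [0, 0, 0], "hand": 0.5}, {"translation": [0, 0, -18], "rot": [0, 0, 0], "hand": 0.5}, {"translation": [0, 0, -18], "rot": [0, 0, 0], "hand": 0.5}, {"translation": [0, 0, -18], "rot": [0, 0, 0], "hand": 0.5}]'

```text
t: 26.75
eef_pos: [0.4981, 0.2658, 0.2199]
ee_rot: [-3.139, 0.004, -1.747]
force: [-0.5, 0.4, -0.7]
width: 0.0439
gripper_force: 0.0
```

```bash
python3 go.py 520,20,220,-60
```

```text
t 26.75 pos [498.1 265.8 219.9] yaw -100.1 w 43.9 F [-0.5  0.4 -0.7]
520,20,220,-60 cm [23.81 -6.47 -0.09] rot [ -0.2   0.2 -40.1] rows 5.9
```

>>> move_arm --rows '[{"translation": [23.8, -6.5, 0], "rot": [0, 0, -40], "hand": 0.5}, {"translation": [23.8, -6.5, 0], "rot": [0, 0, -40], "hand": 0.5}, {"translation": [23.8, -6.5, 0], "rot": [0, 0, -40], "hand": 0.5}, {"translation": [23.8, -6.5, 0], "rot": [0, 0, -40], "hand": 0.5}, {"translation": [23.8, -6.5, 0], "rot": [0, 0, -40], "hand": 0.5}, {"translation": [23.8, -6.5, 0], "rot": [0, 0, -40], "hand": 0.5}, {"translation": [23.8, -6.5, 0], "rot": [0, 0, -40], "hand": 0.5}, {"translation": [23.8, -6.5, 0], "rot": [0, 0, -40], "hand": 0.5}]'

```text
t: 27.42
eef_pos: [0.5188, 0.0166, 0.2162]
ee_rot: [3.139, 0.001, -1.053]
force: [-0.3, -0.0, 0.5]
width: 0.0435
gripper_force: 0.0
```

Run:
```python
from h import *
for nm in ['top','side']:
    im,d=arm.grab_frame(nm); cv2.imwrite(f'pics/{nm}_end.png',im[:,:,::-1])
    W=cloud(d,cam(nm)); H=W[:,:,2]
    M=(H>.037)&(H<.06)&(W[:,:,0]>.38)&(W[:,:,0]<.7)&(W[:,:,1]>.16)&(W[:,:,1]<.36)
    n,L,st,_=cv2.connectedComponentsWithStats(M.astype(np.uint8),connectivity=4)
    for i in range(1,n):
        if st[i,4]>50: print(nm,st[i,4],round(H[L==i].mean()*1000,1),rect(W[L==i][:,:2]))
```

```text
top 551 44.4 (array([630.7, 240.7]), 95.8, 32.3, 79.8)
top 598 44.5 (array([564.2, 253.6]), 120.8, 32.0, 80.0)
side 161 42.8 (array([568.2, 273.9]), 83.1, 32.7, 79.3)
side 138 42.9 (array([498.1, 266.2]), 52.0, 32.5, 79.7)
side 211 42.9 (array([430.2, 276.4]), 75.8, 31.7, 80.4)
```

View pics/top_end.png

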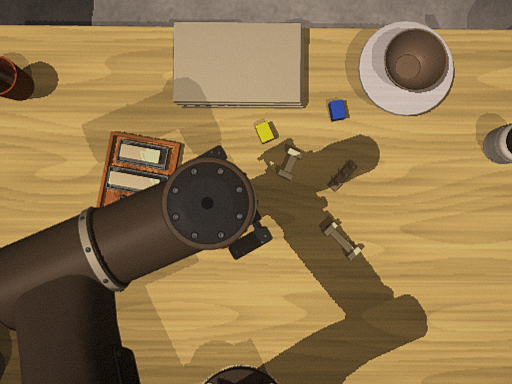

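View pics/side_end.png

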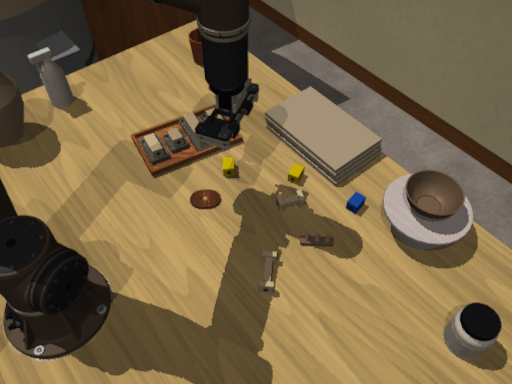

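In the final views the caddy holds c at (142,153) and d at (137,181) in the top image, and a at (176,138) and b at (154,148) in the side image. All four tops stand at about 44 mm. Both flanged posts are still where they lay, at (290,164) and (342,240).

```bash
python3 -c "
from station import arm
print(arm.job_done())"
```

```text
the job is handed in; nothing more can be done
None
```

All four plain posts lie flat and lengthwise in the bins made for their lengths, the flanged posts were left where they lay, and I handed the job in at about 27.5 s; the hand-in returned no verdict.

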